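# Find the sloppy pivot pin

## Task

Three pivot pins stand in the suspension link block, and one of them is undersize and sloppy in its bore. Take hold of each pin's blue head in turn and wiggle it sideways, there and back as far as it will go, until you feel the one with play; after wiggling that one, pull it up out of the block, lower it into the white reject crate and let go of it inside. Leave the two tight pins in their bores.

Things in the scene. Friction and masses are not known exactly. Their poses are not given: they have to be found in the camera images.
- pin_a: Upright pivot pin in a bore of the link block. Bottom up: steel shank 32 mm long hidden in the bore, steel collar 42 mm across and 6 mm thick resting on the block, blue round plastic head 24 mm across, 44 mm tall. Origin: on the axis at the collar's underside, 50 mm above the bench; z up; at the start y runs along the row of pins, x across the block, where nothing stands beside the heads.
- pin_b: Another pin, same looks, size, origin and axes. Which pin stands in which bore varies. Block: aluminium, 100 x 260 mm, 50 mm tall, fixed, three upright 25 mm bores in a row 80 mm apart. Two of the pins are tight (24 mm shank, 0.2 kg): about 0.5 mm of give to each side. One, alike while seated, has a 13 mm shank (0.1 kg) and shifts 6 mm to each side; under 5 N slides it.
- pin_c: Another pin, same looks, size, origin and axes. Every pin, tight or sloppy, lifts straight up out of its bore without resistance. The pins stand centred in their bores at the start.
- crate: White plastic reject crate with an open top, fixed to the bench and empty: 200 mm (its x) x 160 mm (its y), 60 mm tall, walls and floor 5 mm thick. Origin at the centre of its underside, on the bench; z up.
Not all that is in view belongs to the job. What is shaped like the pin_a but black or yellow is not meant.

How it is judged:
On the way, in this order (a step that is already met when the one before it is completed fails the run):
1. a pin is shifted sideways in its bore by at least 4.5 mm, still seated (only the sloppy one can be) (((distance of pin_a from where it was at the start of the episode between 0.0045 and 0.01 m and height (world z) of pin_a below 0.053 m and angle between pin_a's own z axis and vertical below 0.3 rad) or (distance of pin_b from where it was at the start of the episode between 0.0045 and 0.01 m and height (world z) of pin_b below 0.053 m and angle between pin_b's own z axis and vertical below 0.3 rad) or (distance of pin_c from where it was at the start of the episode between 0.0045 and 0.01 m and height (world z) of pin_c below 0.053 m and angle between pin_c's own z axis and vertical below 0.3 rad))), for 0.04 s.
2. it comes back to within 3 mm of where it stood (distance of each of pin_a, pin_b, pin_c from where it was at the start of the episode below 0.003 m).
3. it is shifted sideways again by at least 4.5 mm, still seated (((distance of pin_a from where it was at the start of the episode between 0.0045 and 0.01 m and height (world z) of pin_a below 0.053 m and angle between pin_a's own z axis and vertical below 0.3 rad) or (distance of pin_b from where it was at the start of the episode between 0.0045 and 0.01 m and height (world z) of pin_b below 0.053 m and angle between pin_b's own z axis and vertical below 0.3 rad) or (distance of pin_c from where it was at the start of the episode between 0.0045 and 0.01 m and height (world z) of pin_c below 0.053 m and angle between pin_c's own z axis and vertical below 0.3 rad))), for 0.04 s.
4. a pin, still held, has its lower end below the rim inside the crate (((contact force between the fingers and pin_a above 1 N and x of pin_a in the frame of crate between -0.09 and 0.09 m and y of pin_a in the frame of crate between -0.07 and 0.07 m and height (world z) of pin_a below 0.09 m) or (contact force between the fingers and pin_b above 1 N and x of pin_b in the frame of crate between -0.09 and 0.09 m and y of pin_b in the frame of crate between -0.07 and 0.07 m and height (world z) of pin_b below 0.09 m) or (contact force between the fingers and pin_c above 1 N and x of pin_c in the frame of crate between -0.09 and 0.09 m and y of pin_c in the frame of crate between -0.07 and 0.07 m and height (world z) of pin_c below 0.09 m))).
At the end, for the whole second after the job is handed in: The sloppy pin lies or stands at rest inside the reject crate, let go (origin within the walls and below 70 mm; it is the light one, weighing under 1.5 N on the crate), and the other two pins are still seated in their bores, within 8 mm of where they stood and upright within 10 degrees (((x of pin_a in the frame of crate between -0.095 and 0.095 m and y of pin_a in the frame of crate between -0.075 and 0.075 m and height (world z) of pin_a below 0.07 m and linear speed of pin_a below 0.05 m/s and contact force between pin_a and crate between 0.5 and 1.5 N and distance of each of pin_b, pin_c from where it was at the start of the episode below 0.008 m and angle between each of pin_b, pin_c's own z axis and vertical below 0.17 rad) or (x of pin_b in the frame of crate between -0.095 and 0.095 m and y of pin_b in the frame of crate between -0.075 and 0.075 m and height (world z) of pin_b below 0.07 m and linear speed of pin_b below 0.05 m/s and contact force between pin_b and crate between 0.5 and 1.5 N and distance of each of pin_a, pin_c from where it was at the start of the episode below 0.008 m and angle between each of pin_a, pin_c's own z axis and vertical below 0.17 rad) or (x of pin_c in the frame of crate between -0.095 and 0.095 m and y of pin_c in the frame of crate between -0.075 and 0.075 m and height (world z) of pin_c below 0.07 m and linear speed of pin_c below 0.05 m/s and contact force between pin_c and crate between 0.5 and 1.5 N and distance of each of pin_a, pin_b from where it was at the start of the episode below 0.008 m and angle between each of pin_a, pin_b's own z axis and vertical below 0.17 rad))); the robot touches nothing.
It also fails if it takes over 64 s, if anything falls off the work surface, if the arm or the gripper's body presses on something with over 40 N, if the wrist force passes 120 N, or if a joint passes its speed limit or range.

## Robot

A 7-joint arm with a two-finger parallel gripper is mounted at the origin on the work surface. World frame = base frame: x ahead of the robot, y to its left, z up, the work surface at z = 0. Lengths are in m, angles in rad, forces in N, time in s.
With the tool pointing down it reaches from about 0.35 to 0.9 m from the base axis. Payload 8.1 kg.
Tool frame: the origin (TCP) lies midway between the tips of the shut fingers; the grasp point (between the pads) lies 19 mm behind it (grip_point_offset is the distance from the TCP to the grasp point, in m); z points along the fingers, y is the direction in which the jaws open and shut (so a half turn about z gives the same grasp; the last joint's range is limited). The gripper opens to 85 mm and grips with 20 to 120 N. Pads are 22 mm wide; open, the fingers measure 114 mm over their backs; the gripper's body (76 mm by 85 mm) begins 54 mm behind the grasp point. The pads swing forward as they close: fully open they stand 13 mm farther back than shut.
Start: joints at [-1.444, 0.434, 0.025, 1.573, -0.012, 1.134, -0.075], TCP at [0.142, 0.609, 0.231] pointing down, gripper open.
Joint ranges: [-2.62, 2.62], [-0.44, 2.09], [-1.27, 1.32], [0.08, 2.57], [-1.32, 4.46], [0.12, 2], [-2.74, 2.74]. Speed limits (rad/s): [2.22, 2.22, 3.01, 3.01, 3.14, 3.14, 3.14].

## Interface

Orientations are given as a rotation vector (axis times angle).
In Python, from cell import * gives the robot as it stands.
- The arm moves only by the shell command python3 -m crank 'ROWS' [FORCE]. ROWS is JSON, a list of rows, each a list of 3 entries, a list of its own where there are three numbers: the closure, from 0 (fully open) to 1 (shut), then the shift along the tool's x, y, z in m, then the turn about the tool's z in rad. A call has 1 to 12 rows; each row is the pose to reach, as a shift and turn from the pose commanded when the call began, along the tool's axes at that moment; what a row does not reach only later rows make up. A row lasts 1/12 s, in which the tool goes at most 41.7 mm and 7.16 degrees, less where a joint would pass 70% of its speed; a pose out of reach is approached as far as the arm can. A call with a gripper value outside its range is refused whole. The fingers move at their own pace and stop on an object; FORCE is the grip in N (left out, the last holds). Time passes only in rows, so rows that repeat a pose let the fingers close. It gives the time, the measured TCP pose, the force and the opening at its end, in the units of the state.
- sense(): the state, without advancing time (a new reading comes with each control period).
- snapshot(name): name is "scene" or "side" or "wrist"; returns the picture (480x640x3 uint8, red, green, blue); there is no depth.
- camera_model(name): a dict with "fx", "fy", "cx", "cy" (pixels), "distortion" ([k1, k2, p1, p2, k3] as OpenCV has them; the pictures are not rectified), "R" (3x3) and "t" (3): a world point X has camera coordinates R X + t; the wrist camera has in their place "hand_eye" (4x4, takes a point from camera to tool coordinates, whose origin is the TCP and whose axes are the flange's). Camera axes: x right, y down, z forward; pixel columns grow to the right and rows downward; lengths in m; the calibration is good to about 2 mm. A picture is of the moment at which its call begins: read the wrist's pose just before it. camera_model takes no time and is no camera call.
- finish_job(): hands the job in, once; it reports no verdict.
The state is a dict: "time": time; "joint_positions": joint angles; "qd": joint speeds; "effort": joint torques, N m; "ee_pos": TCP position; "ee_rot": TCP orientation; "force": force on the tool from outside, world axes, zero at the start; "torque": the same for the moment, N m; "finger_gap": finger opening in m.
Only numpy, scipy, OpenCV 4.12 (cv2) and the standard library are available. Lean on these libraries where they do the work, as an engineer would, in place of code of your own. Each camera call takes 0.05 s, during which the arm holds its last target.

## Working session

There is one attempt and no reset: what is moved stays moved. The work goes in short steps, Python scripts to look and compute and a shell command to move; the robot and the scene stay as the last step left them, time stands still between calls to the robot, and variables do not carry over. Pictures are saved under pics/ and viewed, and the job is handed in when it is done.

```bash
ls; mkdir -p pics; python3 - <<'E'
from cell import *
import cv2
print(sense())
for n in ["scene","side","wrist"]:
    im=snapshot(n); cv2.imwrite(f"pics/{n}0.png",im[:,:,::-1]); print(n,camera_model(n))
E
```

```text
pics
{'time': 0.0, 'joint_positions': array([-1.44357536,  0.4351924 ,  0.02498208,  1.57409695, -0.01160962,
        1.13397801, -0.07514678]), 'qd': array([ 1.10482063e-04, -2.95506379e-05, -1.23732177e-03, -6.99448304e-04,
       -2.52103856e-04, -4.86101580e-04,  1.49704110e-03]), 'effort': array([ 9.66298580e-05, -6.70464993e+01,  1.02546673e+00, -3.16211915e+01,
        1.56206125e-02,  1.28659699e-02, -9.49104262e-08]), 'ee_pos': array([0.14232054, 0.60806986, 0.23054511]), 'ee_rot': array([-3.60404256e-01, -3.12080847e+00,  2.40167181e-03]), 'force': array([-0.18413396,  0.22094977,  0.10961451]), 'torque': array([-0.03021675,  0.03438702, -0.02385502]), 'finger_gap': 0.08530684796767744}
scene {'fx': 579.3661138406703, 'fy': 579.3661138406703, 'cx': 316.7513288246533, 'cy': 251.27504531866234, 'distortion': array([0.06652582, 0.        , 0.        , 0.        , 0.        ]), 'R': array([[-0.57421689,  0.81867705,  0.00654689],
       [ 0.71257191,  0.50370079, -0.48839204],
       [-0.40313303, -0.27577782, -0.87259977]]), 't': array([ 0.1480001 , -0.37785054,  1.43514235])}
[... 245 characters left out ...]
       [-0.24195118, -0.65248398, -0.71813946],
       [ 0.27553518,  0.66345725, -0.6956327 ]]), 't': array([-0.37741431,  0.24500649,  0.96474963])}
wrist {'fx': 411.3397244233101, 'fy': 411.3397244233101, 'cx': 316.8123902536739, 'cy': 231.45605396059713, 'distortion': array([-0.04327152,  0.        ,  0.        ,  0.        ,  0.        ]), 'hand_eye': array([[-3.52243910e-04, -9.45672346e-01, -3.25121040e-01,
         8.55453815e-02],
       [ 9.99999851e-01, -1.97467028e-04, -5.09055796e-04,
        -1.70713177e-04],
       [ 4.17199303e-04, -3.25121171e-01,  9.45672274e-01,
        -1.41787600e-01],
       [ 0.00000000e+00,  0.00000000e+00,  0.00000000e+00,
         1.00000000e+00]])}
```

View pics/scene0.png

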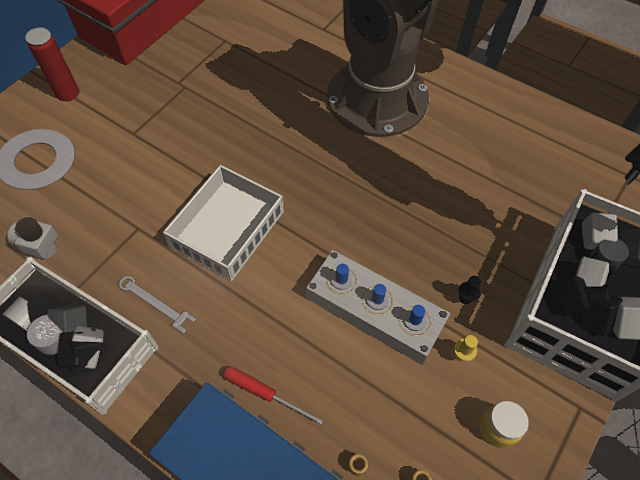

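View pics/side0.png

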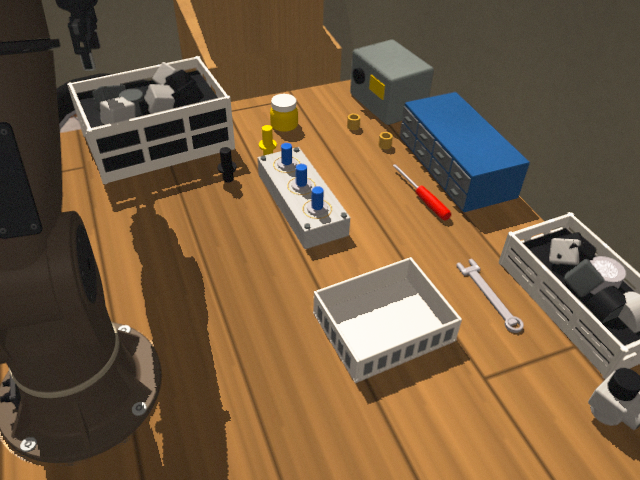

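View pics/wrist0.png

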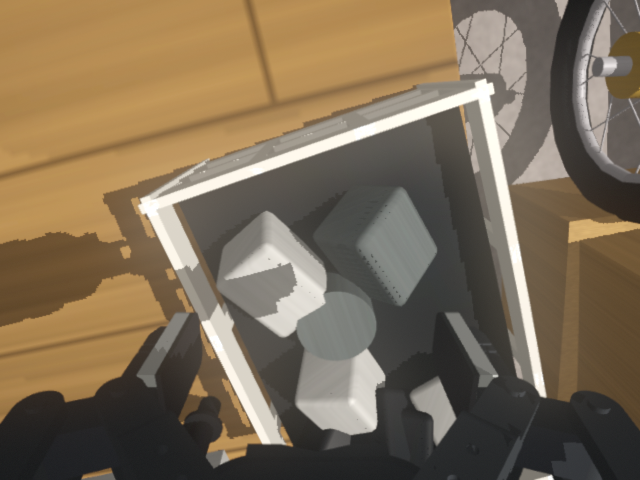

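Scene view: blue heads at about (342,272), (379,293) and (417,315). The empty white crate is centred near (225,220). The wrist camera is looking into a distractor bin. Next I'll triangulate.

```bash
cat > h.py <<'E'
import numpy as np, cv2
from cell import *
def ray(n,uv):
    m=camera_model(n); K=np.array([[m['fx'],0,m['cx']],[0,m['fy'],m['cy']],[0,0,1]])
    p=cv2.undistortPoints(np.array(uv,float).reshape(-1,1,2),K,np.array(m['distortion'])).reshape(-1,2)
    R=np.array(m['R']);t=np.array(m['t'])
    d=np.c_[p,np.ones(len(p))]@R
    return -R.T@t,d/np.linalg.norm(d,axis=1)[:,None]
def onplane(n,uv,z):
    c,d=ray(n,uv); return c+d*((z-c[2])/d[:,2])[:,None]
def tri(a,b):
    A=np.zeros((3,3));v=np.zeros(3)
    for n,uv in (a,b):
        c,d=ray(n,[uv]);P=np.eye(3)-np.outer(d[0],d[0]);A+=P;v+=P@c
    return np.linalg.solve(A,v)
def blue(im,amax=700):
    h=cv2.cvtColor(im,cv2.COLOR_RGB2HSV)
    m=cv2.inRange(h,(108,140,60),(128,255,255))
    n,l,s,c=cv2.connectedComponentsWithStats(m)
    return [(c[i],s[i][4],s[i][:4]) for i in range(1,n) if 60<s[i][4]<amax]
E
python3 - <<'E'
from h import *
B={}
for n in ["scene","side"]:
    im=cv2.imread(f"pics/{n}0.png")[:,:,::-1].copy()
    B[n]=blue(im)
    for b in B[n]: print(n,b)
    g=im.min(2); m=(g>150).astype(np.uint8)
E
python3 - <<'E'
import cv2
for n,(x,y,w,h) in {"scene":(150,150,150,140),"side":(300,250,170,140)}.items():
    im=cv2.imread(f"pics/{n}0.png")[y:y+h,x:x+w]
    cv2.imwrite(f"pics/{n}_crate.png",cv2.resize(im,None,fx=4,fy=4,interpolation=cv2.INTER_CUBIC))
E
```

```text
scene (array([342.94776119, 270.91044776]), np.int32(134), array([337, 264,  12,  19], dtype=int32))
scene (array([379.88461538, 291.11538462]), np.int32(130), array([374, 284,  12,  20], dtype=int32))
scene (array([417.78089888, 313.92696629]), np.int32(178), array([412, 305,  13,  20], dtype=int32))
side (array([286.43846154, 153.75384615]), np.int32(130), array([281, 143,  11,  22], dtype=int32))
side (array([300.81651376, 175.85321101]), np.int32(109), array([296, 165,  11,  22], dtype=int32))
side (array([317.03355705, 197.95302013]), np.int32(149), array([312, 187,  11,  23], dtype=int32))
```

View pics/scene_crate.png

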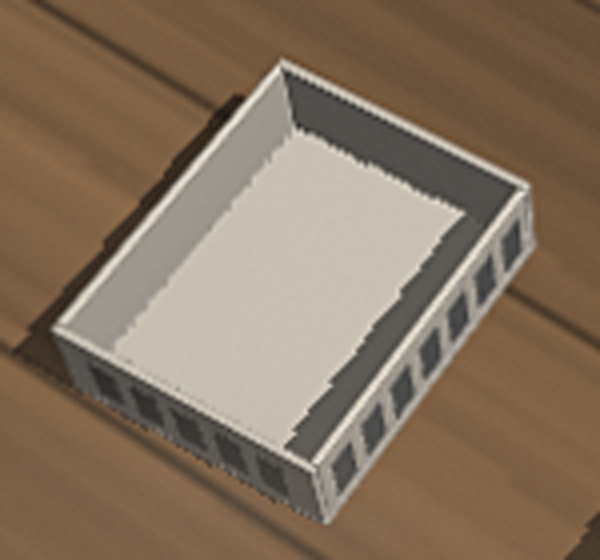

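View pics/side_crate.png

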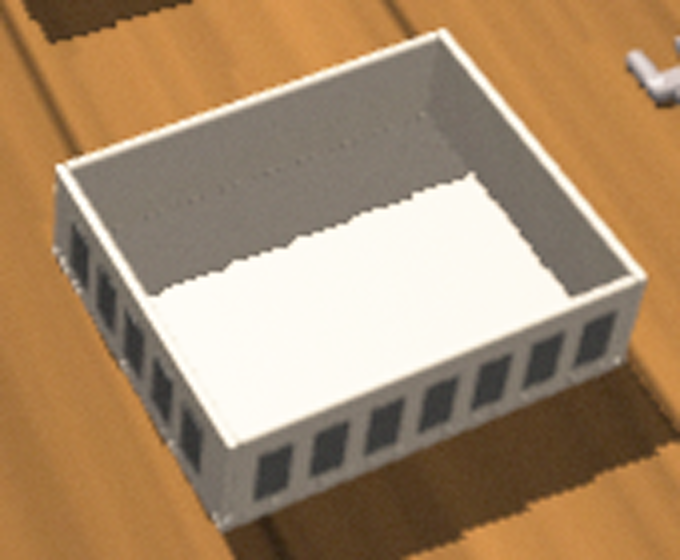

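```bash
python3 - <<'E'
from h import *
a=np.array([(283,62),(529,187),(317,466),(55,328)])/4+[150,150]
b=np.array([(443,32),(60,165),(230,445),(645,275)])/4+[300,250]
# match: print planes
A=onplane("scene",a,.06);B=onplane("side",b,.06);print(A.round(4));print(B.round(4),A.mean(0),B.mean(0))
s=[(342.5,273),(379.5,293.5),(418,314.5)]; d=[(317,198),(301,175.5),(286,153.5)]
P=[]
for u,v in zip(s,d):
    p=tri(("scene",u),("side",v));P.append(p);print(p.round(4),onplane("scene",[u],.078).round(4),onplane("side",[v],.078).round(4))
P=np.array(P);e=P[2]-P[0];print("row ang",np.arctan2(e[1],e[0]),np.linalg.norm(e[:2]))
st=sense();from scipy.spatial.transform import Rotation as Ro
print(Ro.from_rotvec(st['ee_rot']).as_matrix().round(3),st['time'])
E
```

```text
[[ 0.4135 -0.1446  0.06  ]
 [ 0.4021  0.0123  0.06  ]
 [ 0.5945  0.0265  0.06  ]
 [ 0.6092 -0.1306  0.06  ]]
[[ 0.5974  0.0222  0.06  ]
 [ 0.4029  0.0093  0.06  ]
 [ 0.4132 -0.1479  0.06  ]
 [ 0.6105 -0.1325  0.06  ]] [ 0.5048177  -0.05912176  0.06      ] [ 0.50599888 -0.06223208  0.06      ]
[0.488  0.2199 0.0792] [[0.4865 0.2201 0.078 ]] [[0.4892 0.2205 0.078 ]]
[0.4834 0.3002 0.0777] [[0.4823 0.3009 0.078 ]] [[0.4842 0.2987 0.078 ]]
[0.479  0.3808 0.0791] [[0.4776 0.3812 0.078 ]] [[0.4802 0.3814 0.078 ]]
row ang 1.626333320913812 0.16113100181884427
[[-0.974  0.228 -0.   ]
 [ 0.228  0.974 -0.001]
 [-0.    -0.001 -1.   ]] 0.15
```

The two views agree to about 2–3 mm. Pins are at (0.488,0.220), (0.483,0.300) and (0.479,0.381), with the row at 93.2°. The crate centre is about (0.505,−0.061). First I'll go above the pin at y=0.381, with the jaws across the block.

```bash
python3 -m crank '[[0,[-0.38,-0.144,0.03],1.284],[0,[-0.38,-0.144,0.03],1.284],[0,[-0.38,-0.144,0.03],1.284],[0,[-0.38,-0.144,0.03],1.284],[0,[-0.38,-0.144,0.03],1.284],[0,[-0.38,-0.144,0.03],1.284],[0,[-0.38,-0.144,0.03],1.284],[0,[-0.38,-0.144,0.03],1.284],[0,[-0.38,-0.144,0.03],1.284],[0,[-0.38,-0.144,0.03],1.284],[0,[-0.38,-0.144,0.03],1.284],[0,[-0.38,-0.144,0.03],1.284]]' 20
cat >> h.py <<'E'
from scipy.spatial.transform import Rotation as Ro
def delta(target,yawy=None):
    s=sense();R=Ro.from_rotvec(s['ee_rot']).as_matrix()
    print("t",s['time'],"tcp",s['ee_pos'].round(4),"f",s['force'].round(2),"gap",round(s['finger_gap'],4))
    print("tool x",R[:,0].round(3),"y",R[:,1].round(3),"z",R[:,2].round(3))
    print("shift",(R.T@(np.array(target)-s['ee_pos'])).round(4))
    if yawy is not None:
        v=R.T@np.array([np.cos(yawy),np.sin(yawy),0]);a=np.arctan2(-v[0],v[1]);print("turn",a)
E
python3 - <<'E'
from h import *
delta((.479,.381,.2),0.0555)
E
```

```text
time: 1.15
ee_pos: [0.4815, 0.3794, 0.2009]
ee_rot: [2.164, 2.276, -0.001]
force: [-0.9, 0.2, -1.3]
finger_gap: 0.0852
t 1.15 tcp [0.4815 0.3794 0.2009] f [-0.94  0.18 -1.32] gap 0.0852
tool x [-0.05   0.999 -0.001] y [0.999 0.05  0.   ] z [ 0.    -0.001 -1.   ]
shift [ 0.0017 -0.0024  0.0009]
turn -0.005082474491255061
```

Now a wrist picture to check the pin's position relative to the tool.

```bash
cat >> h.py <<'E'
def wrist_on(uv,z):
    s=sense();T=np.eye(4);T[:3,:3]=Ro.from_rotvec(s['ee_rot']).as_matrix();T[:3,3]=s['ee_pos']
    m=camera_model("wrist");W=T@np.array(m['hand_eye'])
    K=np.array([[m['fx'],0,m['cx']],[0,m['fy'],m['cy']],[0,0,1]])
    p=cv2.undistortPoints(np.array(uv,float).reshape(-1,1,2),K,np.array(m['distortion'])).reshape(-1,2)
    d=np.c_[p,np.ones(len(p))]@W[:3,:3].T;c=W[:3,3]
    return c+d*((z-c[2])/d[:,2])[:,None]
E
python3 - <<'E'
from h import *
delta((.479,.381,.064),0.0555)
im=snapshot("wrist");cv2.imwrite("pics/w1.png",im[:,:,::-1])
for b in blue(im,20000): print(b)
E
```

```text
t 1.15 tcp [0.4815 0.3794 0.2009] f [-0.94  0.18 -1.32] gap 0.0852
tool x [-0.05   0.999 -0.001] y [0.999 0.05  0.   ] z [ 0.    -0.001 -1.   ]
shift [ 0.0019 -0.0024  0.1369]
turn -0.005082474491255061
(array([314.84446764, 230.04488518]), np.int32(958), array([297, 212,  36,  36], dtype=int32))
(array([315.53417722, 337.50379747]), np.int32(790), array([300, 313,  32,  41], dtype=int32))
(array([316.49671053, 422.23245614]), np.int32(912), array([302, 403,  30,  38], dtype=int32))
```

View pics/w1.png

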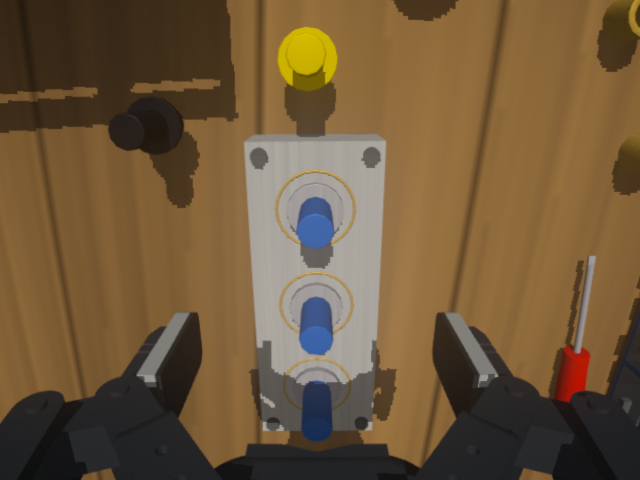

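The wrist view shows the head tops at about (315,231), (316,340) and (317,427). They are centred between the jaws, with the yellow and black decoys off the ends of the block.

```bash
python3 - <<'E'
from h import *
print(wrist_on([(315,231),(316,340),(317,427)],.1).round(4))
E
```

```text
[[0.4768 0.3819 0.1   ]
 [0.4818 0.3027 0.1   ]
 [0.4868 0.2258 0.1   ]]
```

```bash
python3 -m crank '[[0,[0,-0.001,0.04],0],[0,[0,-0.001,0.08],0],[0,[0,-0.001,0.11],0],[0,[0,-0.001,0.135],0],[0,[0,-0.001,0.136],0],[0,[0,-0.001,0.136],0],[0,[0,-0.001,0.136],0],[0,[0,-0.001,0.136],0]]' 20
python3 - <<'E'
from h import *
delta((.478,.3815,.064),0.0555)
E
```

```text
time: 1.87
ee_pos: [0.4794, 0.383, 0.0674]
ee_rot: [-2.156, -2.285, -0.005]
force: [-0.0, -0.7, 0.2]
finger_gap: 0.0853
t 1.8667 tcp [0.4794 0.383  0.0674] f [-0.02 -0.74  0.24] gap 0.0853
tool x [-0.058  0.998  0.002] y [0.998 0.058 0.002] z [ 0.002  0.002 -1.   ]
shift [-0.0014 -0.0015  0.0034]
turn 0.0024822554162680288
```

```bash
python3 -m crank '[[1,[0,-0.001,0],0],[1,[0,-0.001,0],0],[1,[0,-0.001,0],0],[1,[0,-0.001,0],0],[1,[0,-0.001,0],0],[1,[0,-0.001,0],0],[1,[0,-0.001,0],0],[1,[0,-0.001,0],0],[1,[0,-0.001,0],0],[1,[0,-0.001,0],0]]' 40
python3 - <<'E'
from h import *
delta((.478,.3815,.064),0.0555)
im=snapshot("wrist");cv2.imwrite("pics/w2.png",im[:,:,::-1])
E
```

```text
time: 2.7
ee_pos: [0.479, 0.3819, 0.0659]
ee_rot: [2.157, 2.283, 0.004]
force: [5.4, 0.0, 3.8]
finger_gap: 0.0228
t 2.7 tcp [0.479  0.3819 0.0659] f [5.39 0.01 3.78] gap 0.0228
tool x [-0.056  0.998  0.001] y [0.998 0.056 0.002] z [ 0.002  0.001 -1.   ]
shift [-0.0003 -0.001   0.0019]
turn 0.000940334995140571
```

View pics/w2.png

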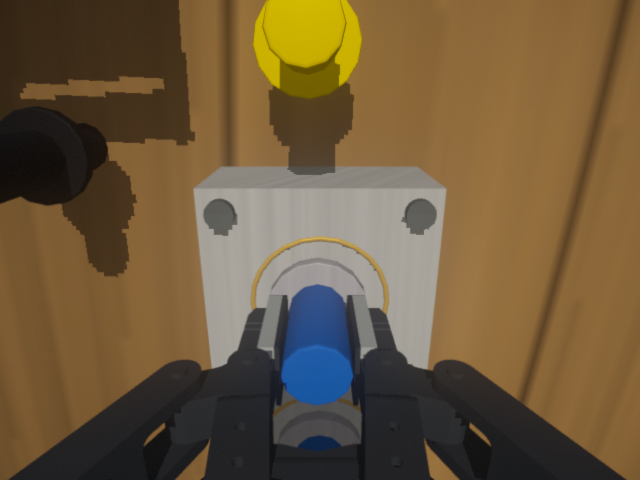

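The pads hold the blue head at about (318,345). I'll wiggle it a little along tool y and read the force.

```bash
python3 -m crank '[[1,[0,0.002,0],0],[1,[0,0.004,0],0],[1,[0,0.004,0],0],[1,[0,0.004,0],0],[1,[0,0.004,0],0],[1,[0,0.004,0],0]]'; python3 -m crank '[[1,[0,-0.004,0],0],[1,[0,-0.008,0],0],[1,[0,-0.008,0],0],[1,[0,-0.008,0],0],[1,[0,-0.008,0],0],[1,[0,-0.008,0],0]]'
```

```text
time: 3.25
ee_pos: [0.4793, 0.3819, 0.0658]
ee_rot: [-2.155, -2.283, 0.005]
force: [-6.2, -2.0, 14.8]
finger_gap: 0.0232
time: 3.75
ee_pos: [0.4783, 0.3818, 0.0663]
ee_rot: [2.156, 2.279, 0.011]
force: [15.8, 1.8, -3.9]
finger_gap: 0.0231
```

The TCP moved only about 1 mm in total, with a 22 N force swing, so this pin is tight. Next I'll return, open, rise and go to the middle pin.

```bash
python3 -m crank '[[1,[0,0.004,0],0],[1,[0,0.004,0],0],[0,[0,0.004,0],0],[0,[0,0.004,0],0],[0,[0,0.004,0],0],[0,[0,0.004,0],0],[0,[0,0.004,0],0],[0,[0,0.004,0],0],[0,[0,0.004,-0.03],0],[0,[0,0.004,-0.06],0],[0,[0,0.004,-0.06],0],[0,[0,0.004,-0.06],0]]'
python3 - <<'E'
from h import *
delta((.4828,.3015,.125),0.0555)
im=snapshot("wrist");cv2.imwrite("pics/w3.png",im[:,:,::-1])
E
```

```text
time: 4.75
ee_pos: [0.4785, 0.3824, 0.1271]
ee_rot: [2.157, 2.284, 0.006]
force: [-0.3, 0.1, -0.8]
finger_gap: 0.0857
t 4.75 tcp [0.4785 0.3824 0.1271] f [-0.31  0.13 -0.79] gap 0.0857
tool x [-0.057  0.998  0.002] y [0.998 0.057 0.003] z [ 0.002  0.003 -1.   ]
shift [-0.0811 -0.0003  0.0019]
turn 0.0015208410156760115
```

View pics/w3.png

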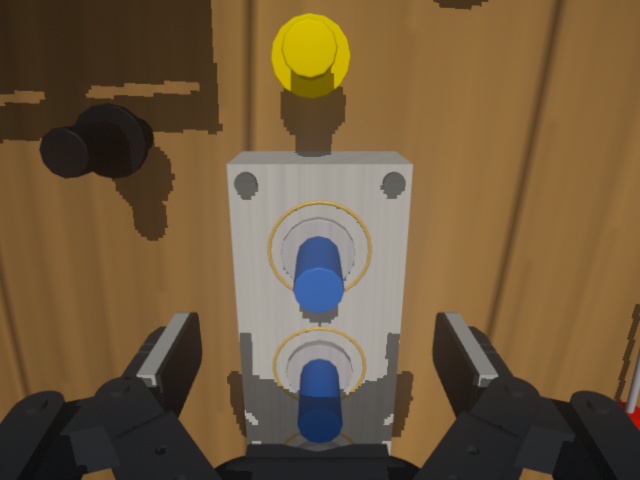

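The pin is still seated at (318,250) and clear of the jaws. On to the middle pin.

```bash
python3 -m crank '[[0,[-0.04,0,0],0],[0,[-0.08,0,0],0],[0,[-0.08,0,0],0],[0,[-0.08,0,0],0],[0,[-0.08,0,0],0],[0,[-0.08,0,0.03],0],[0,[-0.08,0,0.06],0],[0,[-0.08,0,0.06],0],[0,[-0.08,0,0.06],0],[0,[-0.08,0,0.06],0]]'
python3 -m crank '[[1,[0,0,0],0],[1,[0,0,0],0],[1,[0,0,0],0],[1,[0,0,0],0],[1,[0,0,0],0],[1,[0,0,0],0],[1,[0,0,0],0],[1,[0,0,0],0],[1,[0,0,0],0],[1,[0,0,0],0]]' 40
python3 - <<'E'
from h import *
delta((.4828,.3015,.065),0.0555)
im=snapshot("wrist");cv2.imwrite("pics/w4.png",im[:,:,::-1])
E
```

```text
time: 5.63
ee_pos: [0.4824, 0.3027, 0.066]
ee_rot: [2.156, 2.285, 0.001]
force: [-0.0, -0.0, 0.0]
finger_gap: 0.0852
time: 6.47
ee_pos: [0.4836, 0.3021, 0.0661]
ee_rot: [2.157, 2.283, 0.004]
force: [4.3, 0.1, 6.2]
finger_gap: 0.0232
t 6.4667 tcp [0.4836 0.3021 0.0661] f [4.3  0.07 6.16] gap 0.0232
tool x [-0.056  0.998  0.001] y [0.998 0.056 0.003] z [ 0.003  0.001 -1.   ]
shift [-0.0006 -0.0008  0.0011]
turn 0.0010059165504484283
```

View pics/w4.png

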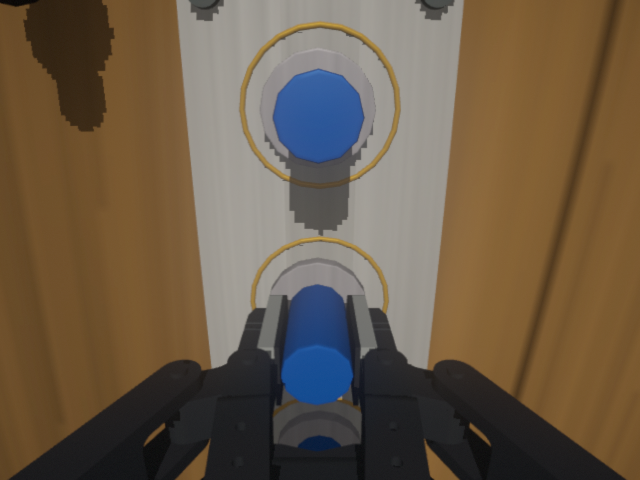

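The middle head is gripped at (318,345), centred. Now to wiggle it.

```bash
python3 -m crank '[[1,[0,0.002,0],0],[1,[0,0.004,0],0],[1,[0,0.004,0],0],[1,[0,0.004,0],0],[1,[0,0.004,0],0],[1,[0,0.004,0],0]]'; python3 -m crank '[[1,[0,-0.004,0],0],[1,[0,-0.008,0],0],[1,[0,-0.008,0],0],[1,[0,-0.008,0],0],[1,[0,-0.008,0],0],[1,[0,-0.008,0],0]]'
```

```text
time: 7.02
ee_pos: [0.4838, 0.3022, 0.0659]
ee_rot: [-2.155, -2.282, 0.004]
force: [-8.1, -1.3, 17.9]
finger_gap: 0.0232
time: 7.52
ee_pos: [0.4829, 0.3021, 0.0664]
ee_rot: [2.156, 2.279, 0.012]
force: [14.8, 0.1, -3.1]
finger_gap: 0.0226
```

Also tight, with the same 1 mm and 23 N signature. I'll release it and go to the third pin.

```bash
python3 -m crank '[[1,[0,0.004,0],0],[1,[0,0.004,0],0],[0,[0,0.004,0],0],[0,[0,0.004,0],0],[0,[0,0.004,0],0],[0,[0,0.004,0],0],[0,[0,0.004,0],0],[0,[0,0.004,0],0],[0,[0,0.004,-0.03],0],[0,[0,0.004,-0.06],0],[0,[0,0.004,-0.06],0],[0,[0,0.004,-0.06],0]]'
python3 -m crank '[[0,[-0.04,0,0],0],[0,[-0.08,0,0],0],[0,[-0.08,0,0],0],[0,[-0.08,0,0],0],[0,[-0.08,0,0],0],[0,[-0.08,0,0.03],0],[0,[-0.08,0,0.06],0],[0,[-0.08,0,0.06],0],[0,[-0.08,0,0.06],0],[0,[-0.08,0,0.06],0]]'
python3 - <<'E'
from h import *
delta((.4873,.2215,.065),0.0555)
im=snapshot("wrist");cv2.imwrite("pics/w5.png",im[:,:,::-1])
E
```

```text
time: 8.52
ee_pos: [0.4831, 0.3025, 0.1269]
ee_rot: [2.157, 2.284, 0.005]
force: [-0.6, -0.4, 0.6]
finger_gap: 0.0858
time: 9.35
ee_pos: [0.4869, 0.2227, 0.066]
ee_rot: [2.156, 2.285, 0.0]
force: [1.1, 0.1, 0.9]
finger_gap: 0.0855
t 9.35 tcp [0.4869 0.2227 0.066 ] f [1.13 0.11 0.86] gap 0.0855
tool x [-0.058  0.998  0.   ] y [0.998 0.058 0.   ] z [ 0.  0. -1.]
shift [-0.0013  0.0003  0.001 ]
turn 0.0023400534793701065
```

View pics/w5.png

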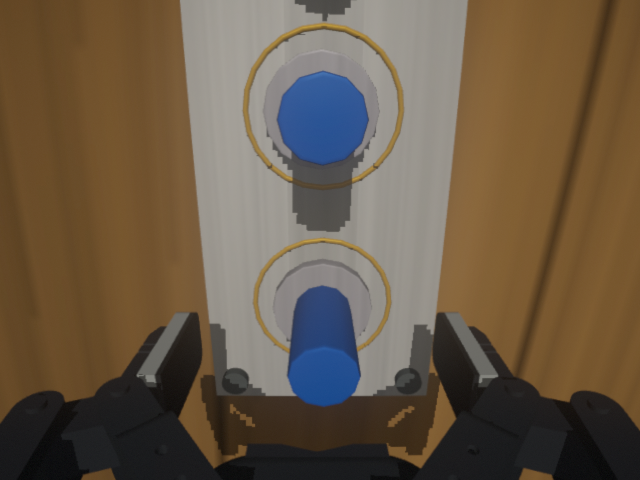

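The third head is at (323,345). The jaw centre is at about 318, so I'll shift by 1.5 mm and close.

```bash
python3 -m crank '[[0,[0,0.0015,0],0],[0,[0,0.0015,0],0],[1,[0,0.0015,0],0],[1,[0,0.0015,0],0],[1,[0,0.0015,0],0],[1,[0,0.0015,0],0],[1,[0,0.0015,0],0],[1,[0,0.0015,0],0],[1,[0,0.0015,0],0],[1,[0,0.0015,0],0],[1,[0,0.0015,0],0]]' 40
python3 - <<'E'
from h import *
im=snapshot("wrist");cv2.imwrite("pics/w6.png",im[:,:,::-1])
E
python3 -m crank '[[1,[0,0.002,0],0],[1,[0,0.004,0],0],[1,[0,0.004,0],0],[1,[0,0.004,0],0],[1,[0,0.004,0],0]]'
```

```text
time: 10.32
ee_pos: [0.4883, 0.222, 0.0655]
ee_rot: [-2.157, -2.284, -0.0]
force: [-1.1, 0.2, 5.4]
finger_gap: 0.0233
time: 10.78
ee_pos: [0.4885, 0.2221, 0.0655]
ee_rot: [-2.153, -2.281, 0.008]
force: [-15.1, -1.8, 21.8]
finger_gap: 0.0231
```

View pics/w6.png

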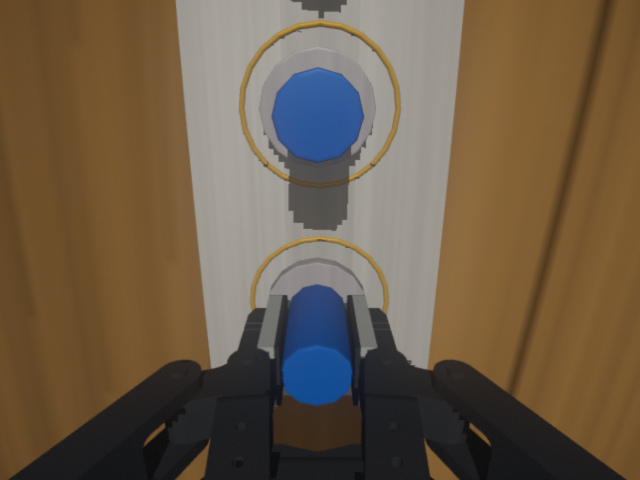

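There is an upward reaction of 22 N, meaning the tool presses down and could pin it by friction. I'll try the other direction.

```bash
python3 -m crank '[[1,[0,-0.004,0],0],[1,[0,-0.008,0],0],[1,[0,-0.008,0],0],[1,[0,-0.008,0],0],[1,[0,-0.008,0],0],[1,[0,-0.008,0],0]]'
```

```text
time: 11.28
ee_pos: [0.4842, 0.2219, 0.0655]
ee_rot: [-2.157, -2.284, 0.0]
force: [-1.7, -0.2, 7.8]
finger_gap: 0.0229
```

That moved it 4 mm with little force, so pin 3 is the sloppy one. Its start x is about 0.488, from its own grip and from the row line through the other two. I'll push on to the stop, back to centre, and out again.

```bash
python3 -m crank '[[1,[0,-0.002,0],0],[1,[0,-0.0035,0],0],[1,[0,-0.0035,0],0],[1,[0,-0.0035,0],0],[1,[0,-0.0035,0],0],[1,[0,-0.0035,0],0]]'
python3 - <<'E'
from h import *
im=snapshot("wrist");cv2.imwrite("pics/w7.png",im[:,:,::-1])
im=snapshot("scene");cv2.imwrite("pics/s7.png",cv2.resize(im[200:380,280:480,::-1],None,fx=4,fy=4)[:600])
E
```

```text
time: 11.78
ee_pos: [0.4825, 0.2218, 0.0656]
ee_rot: [2.156, 2.282, 0.004]
force: [5.2, 0.7, -0.3]
finger_gap: 0.0231
```

View pics/w7.png

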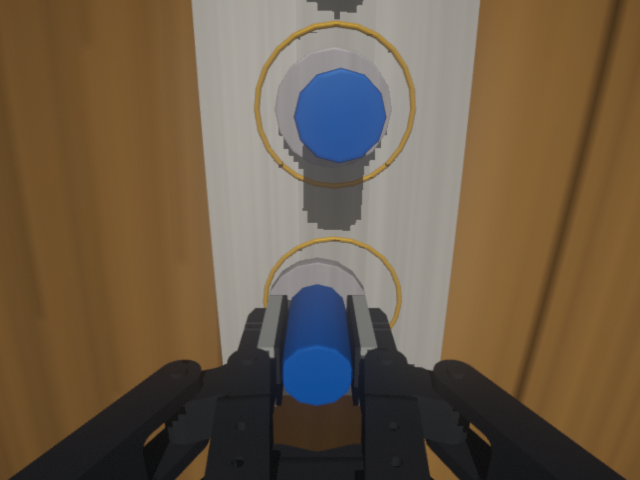

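The orange ring is now centred near x=332 and the collar near 316, so the pin is displaced about 6 mm. I'll push slightly further to be sure, then bring it back.

```bash
python3 -m crank '[[1,[0,-0.0015,0],0],[1,[0,-0.0015,0],0],[1,[0,-0.0015,0],0]]'
python3 -m crank '[[1,[0,0.003,0],0],[1,[0,0.006,0],0],[1,[0,0.0085,0],0],[1,[0,0.0085,0],0],[1,[0,0.0085,0],0],[1,[0,0.0085,0],0],[1,[0,0.0085,0],0]]'
python3 - <<'E'
from h import *
im=snapshot("wrist");cv2.imwrite("pics/w8.png",im[:,:,::-1])
E
```

```text
time: 12.13
ee_pos: [0.4823, 0.2218, 0.0657]
ee_rot: [2.156, 2.28, 0.007]
force: [9.2, 2.4, -5.2]
finger_gap: 0.0227
time: 12.72
ee_pos: [0.4833, 0.2218, 0.0654]
ee_rot: [-2.153, -2.281, 0.009]
force: [-16.2, -2.0, 24.7]
finger_gap: 0.0227
```

View pics/w8.png

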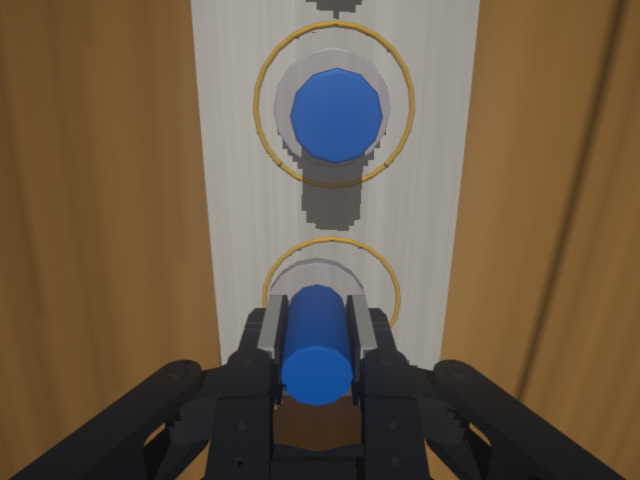

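Moving +y presses the pin down (25 N) and it sticks. I'll unload the vertical force by raising the command a little.

```bash
python3 -m crank '[[1,[0,0,-0.001],0],[1,[0,0,-0.001],0],[1,[0,0,-0.001],0]]'
```

```text
time: 13.02
ee_pos: [0.4874, 0.2218, 0.066]
ee_rot: [-2.157, -2.284, 0.001]
force: [-0.0, 0.4, -1.1]
finger_gap: 0.0228
```

It is back at about centre, floating free by roughly 0.5 mm (−1.1 N is its weight). Now the second shift.

```bash
python3 -m crank '[[1,[0,-0.003,0],0],[1,[0,-0.006,0],0],[1,[0,-0.0085,0],0],[1,[0,-0.0085,0],0],[1,[0,-0.0085,0],0],[1,[0,-0.0085,0],0],[1,[0,-0.0085,0],0]]'
python3 - <<'E'
from h import *
im=snapshot("wrist");cv2.imwrite("pics/w9.png",im[:,:,::-1])
E
```

```text
time: 13.6
ee_pos: [0.4823, 0.2216, 0.0667]
ee_rot: [2.156, 2.28, 0.007]
force: [9.8, 0.3, -6.8]
finger_gap: 0.0232
```

View pics/w9.png

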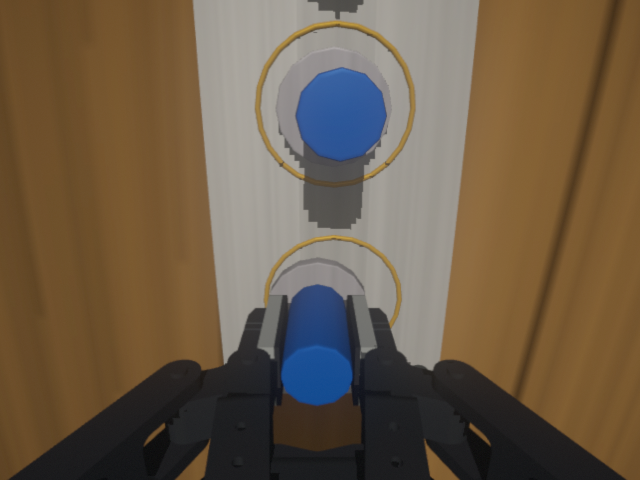

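The collar is displaced about 6 mm again (ring 333, collar 317). Next I'll recentre and lift straight up.

```bash
python3 -m crank '[[1,[0,0.003,0],0],[1,[0,0.006,-0.0005],0],[1,[0,0.0085,-0.001],0],[1,[0,0.0085,-0.002],0],[1,[0,0.0085,-0.004],0],[1,[0,0.0085,-0.03],0],[1,[0,0.0085,-0.06],0],[1,[0,0.0085,-0.09],0],[1,[0,0.0085,-0.09],0],[1,[0,0.0085,-0.09],0],[1,[0,0.0085,-0.09],0]]'
python3 - <<'E'
from h import *
delta((.5055,-.061,.155),0.0555)
im=snapshot("side");cv2.imwrite("pics/d10.png",im[:,:,::-1])
E
```

```text
time: 14.57
ee_pos: [0.4871, 0.222, 0.156]
ee_rot: [-2.157, -2.284, 0.001]
force: [-1.0, -0.3, -1.8]
finger_gap: 0.0229
t 14.5667 tcp [0.4871 0.222  0.156 ] f [-0.98 -0.26 -1.79] gap 0.0229
tool x [-0.057  0.998  0.   ] y [ 0.998  0.057 -0.001] z [-0.001  0.    -1.   ]
shift [-0.2836  0.0022  0.0009]
turn 0.0017507780021725652
```

View pics/d10.png

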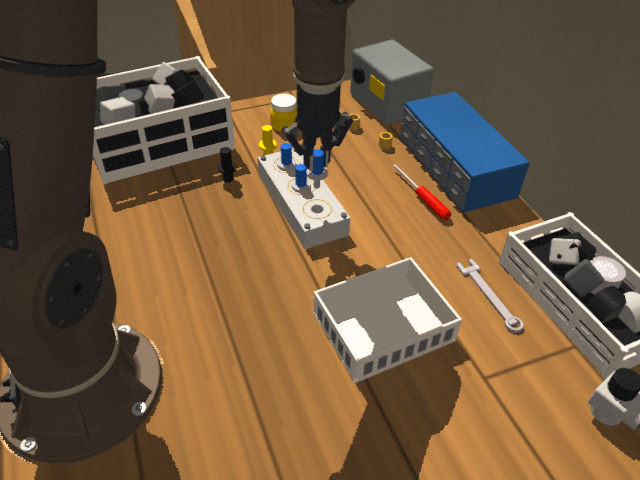

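The thin shank is fully out at (318,180) in the side view. The bore at (317,208) is empty and the other two pins are seated. Carrying it over the crate now.

```bash
python3 -m crank '[[1,[-0.035,0,0],0],[1,[-0.07,0,0],0],[1,[-0.105,0,0],0],[1,[-0.14,0.001,0],0],[1,[-0.175,0.001,0],0],[1,[-0.21,0.002,0],0],[1,[-0.245,0.002,0],0],[1,[-0.27,0.002,0],0],[1,[-0.283,0.002,0],0],[1,[-0.283,0.002,0],0],[1,[-0.283,0.002,0],0]]'
python3 - <<'E'
from h import *
delta((.5055,-.061,.055),0.0555)
im=snapshot("side");cv2.imwrite("pics/d11.png",im[:,:,::-1])
E
```

```text
time: 15.53
ee_pos: [0.5049, -0.0609, 0.1552]
ee_rot: [-2.159, -2.28, 0.003]
force: [0.2, 0.4, -1.6]
finger_gap: 0.023
t 15.5333 tcp [ 0.5049 -0.0609  0.1552] f [ 0.23  0.43 -1.55] gap 0.023
tool x [-0.055  0.998  0.   ] y [ 0.998  0.055 -0.002] z [-0.002 -0.    -1.   ]
shift [-1.000e-04  8.000e-04  1.002e-01]
turn -0.0005627860752192899
```

View pics/d11.png

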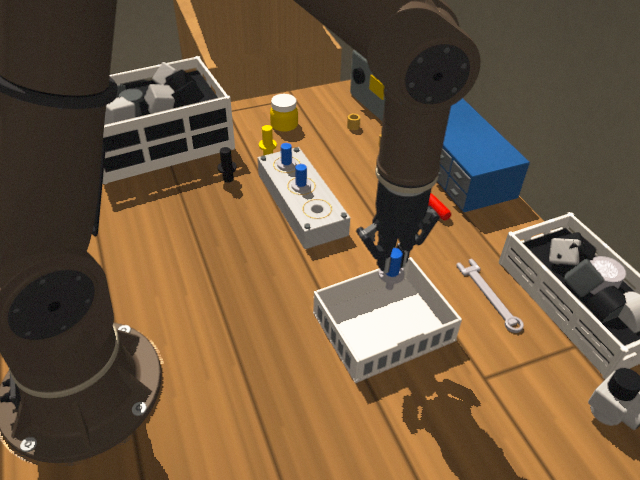

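The pin hangs at (394,265), above the crate. Lowering it to about 3 mm above the floor.

```bash
python3 -m crank '[[1,[0,0,0.025],0],[1,[0,0,0.05],0],[1,[0,0,0.075],0],[1,[0,0,0.09],0],[1,[0,0,0.097],0],[1,[0,0,0.099],0],[1,[0,0,0.099],0],[1,[0,0,0.099],0]]'
python3 - <<'E'
from h import *
im=snapshot("side");cv2.imwrite("pics/d12.png",im[:,:,::-1])
E
```

```text
time: 16.25
ee_pos: [0.5064, -0.06, 0.058]
ee_rot: [2.156, 2.284, 0.001]
force: [-0.3, -0.2, -1.8]
finger_gap: 0.0229
```

View pics/d12.png

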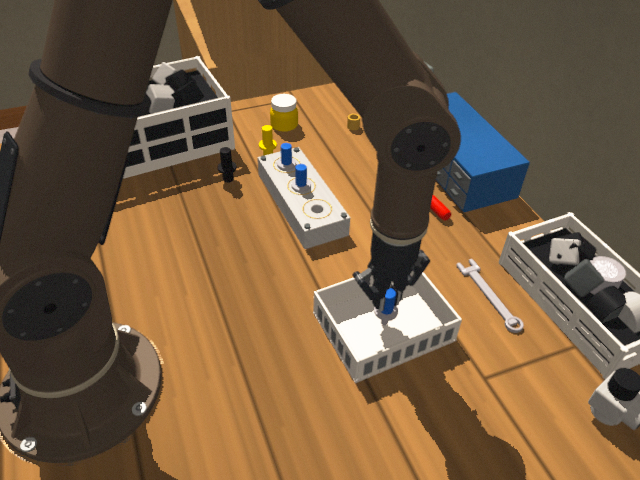

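The pin is inside the crate at (389,303), still held, with its origin at about z=0.042. Releasing, then rising slowly.

```bash
python3 -m crank '[[1,[0,0,0.001],0],[0,[0,0,0.001],0],[0,[0,0,0.001],0],[0,[0,0,0.001],0],[0,[0,0,0.001],0],[0,[0,0,0.001],0],[0,[0,0,0.001],0],[0,[0,0,-0.02],0],[0,[0,0,-0.05],0],[0,[0,0,-0.08],0],[0,[0,0,-0.12],0],[0,[0,0,-0.15],0]]'
python3 -m crank '[[0,[0,0,0],0],[0,[0,0,0],0],[0,[0,0,0],0],[0,[0,0,0],0],[0,[0,0,0],0],[0,[0,0,0],0]]'
python3 - <<'E'
from h import *
for n in("side","wrist"):
    im=snapshot(n);cv2.imwrite(f"pics/{n}13.png",im[:,:,::-1])
E
```

```text
time: 17.3
ee_pos: [0.5058, -0.0608, 0.2098]
ee_rot: [2.157, 2.282, 0.001]
force: [1.0, 0.3, 0.2]
finger_gap: 0.0851
time: 17.8
ee_pos: [0.5052, -0.0605, 0.2063]
ee_rot: [-2.157, -2.283, 0.002]
force: [0.4, -0.6, 0.1]
finger_gap: 0.0857
```

View pics/side13.png

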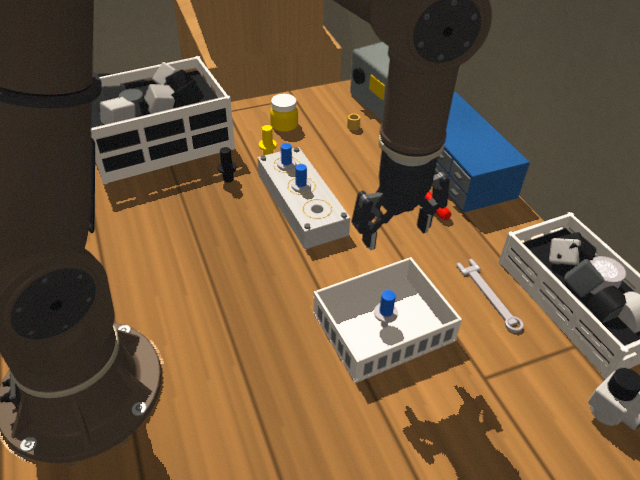

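View pics/wrist13.png

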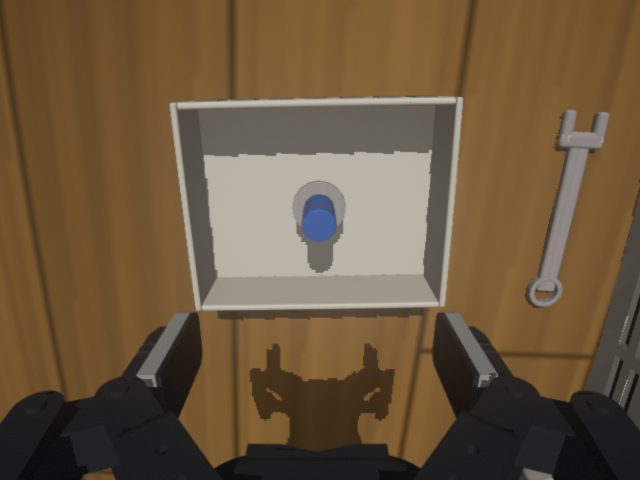

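The pin stands in the crate at (387,305) in the side view and (319,215) in the wrist view, clear of the gripper. I'll let it settle a moment, check that it isn't moving, and hand in.

```bash
python3 -m crank '[[0,[0,0,0],0],[0,[0,0,0],0],[0,[0,0,0],0],[0,[0,0,0],0],[0,[0,0,0],0],[0,[0,0,0],0],[0,[0,0,0],0],[0,[0,0,0],0],[0,[0,0,0],0],[0,[0,0,0],0],[0,[0,0,0],0],[0,[0,0,0],0]]'
python3 - <<'E'
from h import *
im=snapshot("side");o=cv2.imread("pics/side13.png")[:,:,::-1].copy();o0=cv2.imread("pics/side0.png")[:,:,::-1].copy()
for i in(o0,o,im): print([(b[0].round(1).tolist(),b[1]) for b in blue(i)])
E
```

```text
time: 18.9
ee_pos: [0.5058, -0.0605, 0.2073]
ee_rot: [2.157, 2.284, 0.0]
force: [-0.5, -0.8, -0.3]
finger_gap: 0.0853
[([286.4, 153.8], np.int32(130)), ([300.8, 175.9], np.int32(109)), ([317.0, 198.0], np.int32(149))]
[([285.8, 153.8], np.int32(119)), ([300.2, 174.7], np.int32(126)), ([386.9, 303.2], np.int32(190))]
[([286.2, 153.9], np.int32(109)), ([300.3, 174.8], np.int32(137)), ([387.1, 306.4], np.int32(136))]
```

```bash
python3 - <<'E'
from h import *
im=snapshot("side");o=cv2.imread("pics/side13.png")
c=[x[250:390,300:470] for x in (o,im[:,:,::-1])]
cv2.imwrite("pics/c14.png",cv2.resize(np.hstack(c),None,fx=2.3,fy=2.3))
print([(b[0].round(1).tolist(),b[1],b[2]) for b in blue(im)][-1],[(b[0].round(1).tolist(),b[1],b[2]) for b in blue(o[:,:,::-1].copy())][-1])
E
```

```text
([387.4, 303.3], np.int32(201), array([380, 290,  15,  26], dtype=int32)) ([386.9, 303.2], np.int32(190), array([380, 290,  16,  26], dtype=int32))
```

View pics/c14.png

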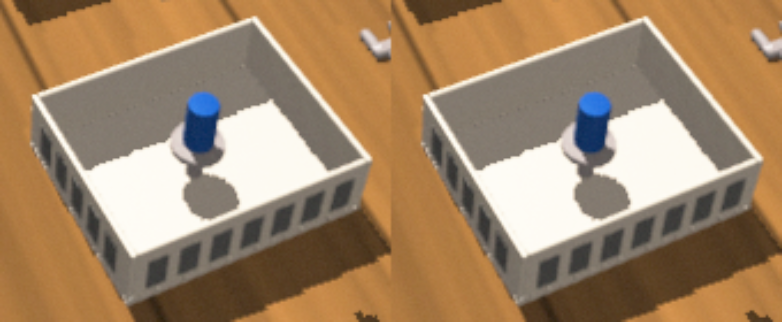

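The two pictures, about 1 s apart, are identical, so the pin stands still. The odd 306 reading was noise in the colour mask. Handing in.

```bash
python3 -c "
from cell import *
print(finish_job())"
```

```text
the job is handed in; nothing more can be done
None
```

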